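# Fit the garland ring and raise the telescoping stand

## Robot

A 6-joint arm with a two-finger parallel gripper is mounted at the origin on a cart in front of the work surface, level with it; the furniture and walls round the work are solid. World frame = base frame: x ahead of the robot, y to its left, z up, the work surface at z = 0. Lengths are in m, angles in rad, forces in N, time in s.
With the tool pointing down it reaches from about 0.375 to 0.975 m from the base axis. Payload 3.8 kg.
Tool frame: the origin (TCP) lies midway between the tips of the shut fingers; the grasp point (between the pads) lies 19 mm behind it; z points along the fingers, y is the line along which they close (so a half turn about z gives the same grasp; the last joint's range is limited). The gripper opens to 85 mm and grips with 20 to 120 N. Pads are 22 mm wide; open, the fingers measure 114 mm over their backs; the gripper's body (76 mm by 85 mm) begins 54 mm behind the grasp point. The pads swing forward as they close: fully open they stand 13 mm farther back than shut.
Start: joints at [1.201, 0.264, 1.604, -0, 1.274, -0.037], TCP at [0.221, 0.638, 0.231] pointing down, gripper open.
Joint ranges: [-2.63, 2.63], [-0.94, 2.18], [0.31, 2.57], [-1.31, 4.45], [0, 2.66], [-2.55, 2.55]. Speed limits (rad/s): [2.57, 2.57, 3.14, 3.14, 3.14, 3.14].

## Interface

Orientations are given as a rotation vector (axis times angle).
In Python, from workcell import bot gives the robot as it stands.
- The arm moves only by the tool jog_arm, never from a script. Its argument "motion" is a list of rows, each a list of 5 numbers: the opening, from -1 (shut) to 1 (fully open), then the shift along the tool's x, y, z in mm, then the turn about the tool's z in degrees. In form: [[claw, x, y, z, twist], ...]. A call has 1 to 10 rows; each row shifts and turns the commanded pose from where the row before left it, along the tool's axes as they then stand; what a row does not reach is not made up. A row lasts 1/12 s, in which the tool goes at most 41.7 mm and 7.16 degrees, less where a joint would pass 70% of its speed; a pose out of reach is approached as far as the arm can. A call with a gripper value outside its range is refused whole. The fingers move at their own pace and stop on an object; "force" is the grip in N (left out, the last holds). Time passes only in rows, so rows that do not move let the fingers close. It gives the time, the measured TCP pose, the force, the opening and the grip force at its end, in the units of the state.
- bot.read_state(): the state, without advancing time (a new reading comes with each control period).
- bot.read_camera(name): name is "scene" or "top" or "wrist"; returns (picture, depth): 400x640x3 uint8, red, green, blue; 400x640 float32, m along the optical axis (not along the pixel's ray), 0 where there is no reading.
- bot.get_calibration(name): a dict with "vfov" (degrees; the focal length in pixels is half the picture's height over the tangent of half this angle, whatever the lens; pixels are square), "cx", "cy" (the principal point, pixels), "dist" ([k1, k2, p1, p2, k3] as OpenCV has them; the pictures are not rectified), "rvec" (rotation vector, rad) and "tvec" (3), from world to camera coordinates, as OpenCV has them; the wrist camera has in their place "tool_from_camera" (4x4, takes a point from camera to tool coordinates, whose origin is the TCP and whose axes are the flange's). Camera axes: x right, y down, z forward; pixel columns grow to the right and rows downward; lengths in m; the calibration is good to about 2 mm. A picture is of the moment at which its call begins: read the wrist's pose just before it. get_calibration takes no time and is no camera call.
- bot.finish_job(): hands the job in; it is judged then, once.
The state is a dict: "time": time; "q": joint angles; "joint_vel": joint speeds; "joint_torque": joint torques, N m; "tool_pos": TCP position; "tcp_rot": TCP orientation; "wrist_force": force on the tool from outside, world axes, zero at the start; "torque": the same for the moment, N m; "width": opening from 0.0 (shut) to 1.0 (fully open); "grip_force": force on a finger pad.
Only numpy, scipy, OpenCV 4.12 (cv2) and the standard library are available. Lean on these libraries where they do the work, as an engineer would, in place of code of your own. Each camera call takes 0.05 s, during which the arm holds its last target. There are 200 camera calls.

## Task

Lower the brass garland ring over the head of the telescoping stand until it lies flat on the black flange; set it down, do not drop it, and let go of it. Then squeeze the red button in the grey head and pull the pole up past its first stop to its second and last stop. The job ends in your hand: finish while still squeezing the button and holding the pole fully extended by its head, with only the pole carrying the ring, and leave the other things on the bar where they are.

Things in the scene. Friction and masses are not known exactly. Their poses are not given: they have to be found in the camera images.
- ring: Brass ring, 28 mm tall, 62 mm across, bore 46 mm right through, 80 g, lying flat. Origin: centre of its underside, z up. Two tie lugs reach along its own +x and -x to 48 mm from the axis, 7 to 13 mm above its underside: grip it across the outer wall along its y. Keep it this way up; its turn on the stand is free. It and the wider, paper-coloured tape roll may swap places.
- stand: Telescoping stand, fixed to the worktop: dark round foot 124 mm across, aluminium tube 32 mm across with black nut, pole on top with a grey head. Origin at the centre of the foot's underside, z up along the pole. The red button sticks out of the head towards the stand's own +y.
- seat (a point): Centre of the top of the black flange (54 mm across) where the ring lies; moves with the pole: 140 mm above the worktop when down, 240 at the second stop. Axes as the stand's. Above it on the pole: round spigot 43 mm across, straight to 8 mm, tapering to 30 mm at 16 mm; then the head, 26 mm (x) by 22 mm (y), up to 64 mm above the flange, 36 mm above a seated ring.
- head_grip (a point): Point on the pole's axis amid the head's grip, 50 mm above the seat. The red button (14 mm wide, 39 to 61 mm above the flange) sticks out to 18.5 mm from the axis on +y, 12 mm when fully in; the head's opposite face is 11 mm from the axis. Fingers closing along the stand's y, centred on the axis, press it fully and hold the head at 23 mm.
- pole (a joint): Rise of the pole, m, 0 to 0.100. Caught at 0 and, if the button is let go on the way, at the first stop (0.050); without the button it does not pass a catch. The second stop (0.100) is the hard end of travel, with no catch: let go there, the pole (0.25 kg) sinks back to the first stop. A yellow band shows at the first stop, a red one at the second.
- button (a joint): How far the button is pressed, m: 0 out, 0.0065 fully in. Spring 2 N at the start to 8 N fully in; it frees the pole from about 0.003.
- tape_roll: Roll of masking tape 96 mm across, 25 mm tall; leave alone. Origin at the centre of its underside.
- bowl: Small black bowl of folded balloons, 110 mm across, 48 mm tall; leave alone. Origin at the centre of its underside.
- tealight_a: Tealight 38 mm across, 17 mm tall, nearer the robot; leave alone. Origin at the centre of its underside.
- tealight_b: Tealight 38 mm across, 18 mm tall, at the right, towards the back; leave alone. Origin at the centre of its underside.
- coaster_stack: Stack of coasters 96 mm across, 13 mm tall; leave alone. Origin at the centre of its underside.
- pump: Teal hand balloon pump, 320 mm long along its y, 98 mm wide, 61 mm tall, lying at the left; leave alone. Origin at the centre of its underside.

How it is judged:
On the way, in this order (a step that is already met when the one before it is completed fails the run):
1. the ring lies flat on the flange of the lowered pole, let go (horizontal distance between ring and seat below 0.004 m and z of ring in the frame of seat between -0.003 and 0.004 m and angle between ring's own z axis and vertical below 0.1 rad and value of joint pole below 0.004 m and contact force between the fingers and ring below 0.3 N), for 0.2 s.
2. the pole is pulled to its second stop with the button pressed (value of joint pole above 0.094 m and value of joint button above 0.003 m), for 0.2 s.
At the end, for the whole second after the job is handed in: Pole within 6 mm of its second stop (0.100 m), held by the fingers squeezing the head with the button in at least 3 mm; ring at rest flat on the flange, within 4 mm of centre and of flush and 0.1 rad of level, carried by the flange and not touched by the fingers (all of step 2 and horizontal distance between ring and seat below 0.004 m and z of ring in the frame of seat between -0.003 and 0.004 m and angle between ring's own z axis and vertical below 0.1 rad and linear speed of ring below 0.03 m/s and contact force between the fingers and stand above 2 N and contact force between the fingers and ring below 0.5 N and contact force between ring and stand above 0.2 N); the arm keeps its last pose, push and grip.
It fails at once if the pole is raised before the ring is on it (value of joint pole above 0.01 m and distance between ring and seat above 0.02 m).
It fails at once if the ring is dropped onto the flange (horizontal distance between ring and seat below 0.012 m and z of ring in the frame of seat below 0.03 m and value of joint pole below 0.003 m and linear speed of ring above 0.45 m/s).
It fails at once if a bystander is shifted by more than 30 mm (distance of any of tape_roll, bowl, tealight_a, tealight_b, coaster_stack, pump from where it was at the start of the episode above 0.03 m).
It also fails if it takes over 58 s, if anything falls off the work surface, if the arm or the gripper's body presses on something with over 40 N, if the wrist force passes 120 N, or if a joint passes its speed limit or range.

## Working session

There is one attempt and no reset: what is moved stays moved. The work goes in short steps, Python scripts to look and compute and a tool call to move; the robot and the scene stay as the last step left them, time stands still between calls to the robot, and variables do not carry over. Pictures are saved under pics/ and viewed, at most 10 in all, crops included, and the job is handed in when it is done.

Besides the shell and the picture viewer there is one more tool, called after "Request:" as name([rows], argument=value, ...), one row to a line, values as JSON. jog_arm: Moves the arm, as the interface text tells. Its arguments: {"type":"object","properties":{"motion":{"type":"array"},"force":{"type":"number"}},"required":["motion"]}

```bash
mkdir -p pics; python3 - <<'E'
from workcell import bot
import cv2
s=bot.read_state(); print({k:s[k] for k in('time','tool_pos','tcp_rot','width')})
for n in('top','scene'):
    p,d=bot.read_camera(n); cv2.imwrite(f'pics/{n}0.png',p[:,:,::-1]); 
for n in('top','scene','wrist'): print(n,bot.get_calibration(n))
E
```

```text
{'time': 0.0, 'tool_pos': array([0.22024857, 0.63726629, 0.22995564]), 'tcp_rot': array([-0.52025759, -3.09775881,  0.0034687 ]), 'width': 1.0020419184330547}
top {'vfov': 46.299146647356594, 'cx': 316.5678450531185, 'cy': 197.81351445642736, 'dist': array([-0.09264509,  0.        ,  0.        ,  0.        ,  0.        ]), 'rvec': array([ 1.69571803, -2.00974955,  0.70416578]), 'tvec': array([0.09088856, 0.52200746, 1.7306246 ])}
scene {'vfov': 43.09914606308042, 'cx': 311.76876039187465, 'cy': 194.99757347316344, 'dist': array([-0.14700107,  0.        ,  0.        ,  0.        ,  0.        ]), 'rvec': array([ 2.30791549, -0.71912542,  0.26333816]), 'tvec': array([-0.44756315,  0.32605298,  1.58070213])}
wrist {'vfov': 58.49436353834431, 'cx': 321.8516855607803, 'cy': 197.35203099867593, 'dist': array([-0.04479569,  0.        ,  0.        ,  0.        ,  0.        ]), 'tool_from_camera': array([[ 9.11512795e-07, -9.63207968e-01, -2.68757157e-01,
         6.74108141e-02],
       [ 9.99999840e-01, -1.50930448e-04,  5.44316379e-04,
        -3.72283645e-05],
       [-5.64853512e-04, -2.68757115e-01,  9.63207815e-01,
        -1.42351916e-01],
       [ 0.00000000e+00,  0.00000000e+00,  0.00000000e+00,
         1.00000000e+00]])}
```

View pics/top0.png

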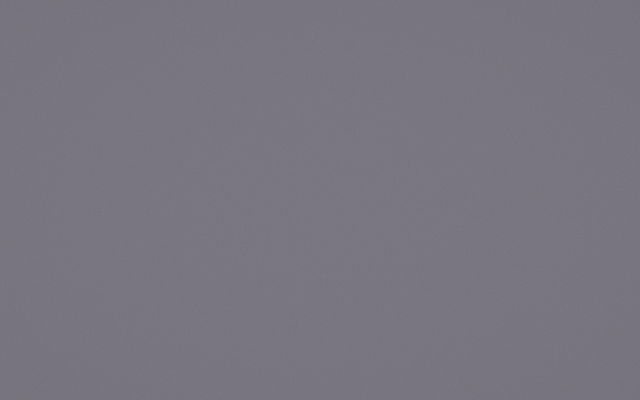

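View pics/scene0.png

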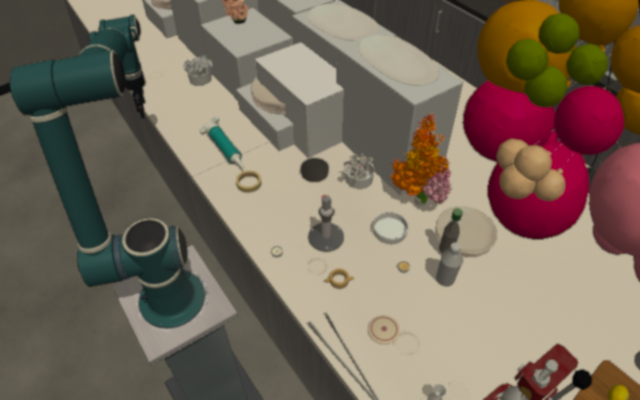

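The top camera sees only grey, so it is blocked. In the scene view, the ring with lugs is at (340,278), the tape roll at (248,180), the stand's foot at (326,237) and its head at about (326,203). Next I'll get coarse positions.

```bash
cat > h.py <<'E'
from workcell import bot
import cv2, numpy as np
from scipy.spatial.transform import Rotation as R
def shot(n):
    s=bot.read_state(); p,d=bot.read_camera(n); c=bot.get_calibration(n)
    f=200/np.tan(np.radians(c['vfov']/2)); K=np.array([[f,0,c['cx']],[0,f,c['cy']],[0,0,1]])
    if n=='wrist':
        T=np.eye(4); T[:3,:3]=R.from_rotvec(s['tcp_rot']).as_matrix(); T[:3,3]=s['tool_pos']
        M=T@c['tool_from_camera']
    else:
        M=np.eye(4); r=R.from_rotvec(c['rvec']).as_matrix(); M[:3,:3]=r.T; M[:3,3]=-r.T@c['tvec']
    return p,d,dict(K=K,D=c['dist'],M=M),s
def rays(cam,px):
    u=cv2.undistortPoints(np.float64(px).reshape(-1,1,2),cam['K'],cam['D']).reshape(-1,2)
    return cam['M'][:3,3],np.c_[u,np.ones(len(u))]@cam['M'][:3,:3].T
def plane(cam,px,z):
    o,v=rays(cam,px); return o+v*((z-o[2])/v[:,2])[:,None]
def bydepth(cam,d,px):
    o,v=rays(cam,px); return np.array([o+w*d[int(y),int(x)] for w,(x,y) in zip(v,px)])
def project(cam,X):
    Mi=np.linalg.inv(cam['M']); return cv2.projectPoints(np.float64(X).reshape(-1,1,3),cv2.Rodrigues(Mi[:3,:3])[0],Mi[:3,3],cam['K'],cam['D'])[0].reshape(-1,2)
E
python3 - <<'E'
from h import *
np.set_printoptions(precision=4,suppress=True)
p,d,cam,s=shot('scene')
px=[(340,279),(248,181),(326,238),(326,199),(277,251),(403,267),(383,329),(314,168),(222,140),(389,228),(450,270),(453,240),(330,330)]
for q,a,b in zip(px,plane(cam,px,0.),bydepth(cam,d,px)): print(q,a,b)
print(plane(cam,[(326,199)],0.2))
E
```

```text
(340, 279) [ 0.4838 -0.2464  0.    ] [ 0.485  -0.2449 -0.003 ]
(248, 181) [0.4578 0.3072 0.    ] [ 0.4597  0.3115 -0.0048]
(326, 238) [ 0.5433 -0.0849  0.    ] [ 0.5348 -0.0965  0.0187]
(326, 199) [0.6476 0.0619 0.    ] [ 0.5399 -0.0865  0.2037]
(277, 251) [ 0.376  -0.0356  0.    ] [ 0.3733 -0.0409  0.008 ]
(403, 267) [ 0.6808 -0.3282  0.    ] [ 0.6764 -0.3317  0.008 ]
(383, 329) [ 0.4837 -0.4646  0.    ] [ 0.4786 -0.4689  0.0124]
(314, 168) [0.7034 0.2207 0.    ] [0.6992 0.2145 0.0074]
(222, 140) [0.4854 0.5768 0.    ] [0.4639 0.5191 0.0524]
(389, 228) [ 0.749  -0.1754  0.    ] [ 0.7428 -0.1811  0.0103]
(450, 270) [ 0.7998 -0.4276  0.    ] [ 0.7375 -0.4641  0.0974]
(453, 240) [ 0.8962 -0.3441  0.    ] [ 0.828  -0.3859  0.0962]
(330, 330) [ 0.3516 -0.3756  0.    ] [ 0.3515 -0.3757  0.0002]
[[ 0.5418 -0.0838  0.2   ]]
```

Request:
jog_arm([
  [1,-10,-8,-20,0],
  [1,-30,-25,-10,0],
  [1,-30,-25,-10,0],
  [1,-30,-25,-10,0],
  [1,-30,-25,-10,0],
  [1,-30,-25,-10,0],
  [1,-30,-25,-10,0],
  [1,-30,-25,-10,0],
  [1,-30,-25,-10,0],
  [1,-30,-25,0,0],
])

```text
time: 0.98
tool_pos: [0.4103, 0.3251, 0.3337]
tcp_rot: [0.519, 3.095, 0.004]
wrist_force: [0.3, 0.4, 0.9]
width: 1.003
grip_force: 0.0
```

```bash
python3 - <<'E'
from h import *
np.set_printoptions(precision=3,suppress=True)
p,d,cam,s=shot('scene'); print(cam['M'][:3,3])
px=[(530,45),(510,115),(530,190),(590,120),(620,190),(425,150),(300,70),(340,90)]
for q,b in zip(px,bydepth(cam,d,px)): print(q,b)
p,d,cam,s=shot('top'); print(cam['M'][:3,3],d.min(),d.max())
E
```

```text
[-0.083 -0.944  1.381]
(530, 45) [ 1.076 -0.289  0.675]
(510, 115) [ 1.053 -0.309  0.453]
(530, 190) [ 0.964 -0.497  0.345]
(590, 120) [ 1.182 -0.49   0.501]
(620, 190) [ 1.06  -0.691  0.457]
(425, 150) [ 0.902 -0.137  0.26 ]
(300, 70) [0.821 0.484 0.261]
(340, 90) [0.866 0.282 0.265]
[-0.634  0.215  1.682] 0.0 0.1033176
```

Request:
jog_arm([
  [1,-19,-35,-5,0],
  [1,-19,-35,-5,0],
  [1,-19,-35,-5,0],
  [1,-19,-35,-5,0],
  [1,-19,-35,-5,0],
  [1,-19,-35,-5,0],
  [1,-19,-35,-5,0],
  [1,-19,-35,-5,0],
  [1,-19,-35,-5,0],
  [1,-19,-35,-5,0],
])

```text
time: 1.92
tool_pos: [0.4741, -0.0678, 0.3812]
tcp_rot: [-0.52, -3.098, -0.001]
wrist_force: [-0.1, -0.5, -0.8]
width: 1.001
grip_force: 0.0
```

Request:
jog_arm([
  [1,-19,-35,0,0],
  [1,-19,-35,0,0],
  [1,0,0,0,0],
  [1,0,0,0,0],
  [1,0,0,0,0],
])

```text
time: 2.33
tool_pos: [0.4872, -0.1445, 0.3806]
tcp_rot: [-0.521, -3.097, -0.002]
wrist_force: [0.3, 0.4, -0.8]
width: 0.998
grip_force: 0.0
```

```bash
python3 - <<'E'
from h import *
p,d,cam,s=shot('wrist'); print(s['tool_pos'],s['tcp_rot'],np.abs(s['joint_vel']).max()); cv2.imwrite('pics/w1.png',p[:,:,::-1]); np.savez('w1.npz',p=p,d=d,**cam)
E
```

```text
[ 0.48718716 -0.14445052  0.38059209] [-5.20787564e-01 -3.09662334e+00 -1.87506609e-03] 0.025830718787669175
```

View pics/w1.png

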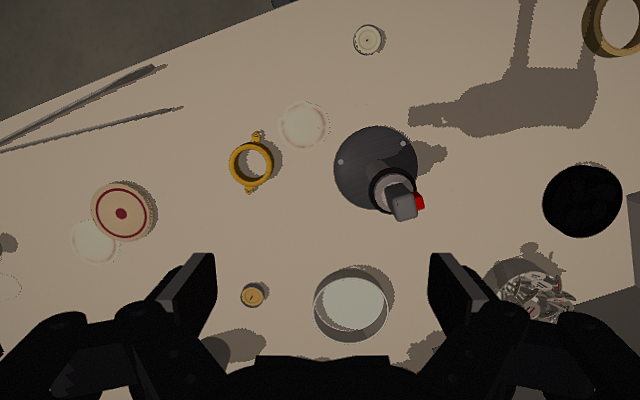

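The wrist view shows the ring at (251,164), with lugs at (257,137) and (250,190). The stand's foot is at (375,166), its head top at (404,206), and the red button points right at (419,202). Measuring these now.

```bash
cat >> h.py <<'E'
def cloud(cam,d):
    yy,xx=np.mgrid[:400,:640]; o,v=rays(cam,np.c_[xx.ravel(),yy.ravel()])
    return (o+v*d.reshape(-1,1)).reshape(400,640,3)
def circ(P):
    A=np.c_[2*P[:,:2],np.ones(len(P))]; s=np.linalg.lstsq(A,(P[:,:2]**2).sum(1),rcond=None)[0]
    return s[:2],np.sqrt(s[2]+s[:2]@s[:2])
def edge(cam,mask,z):
    c=max(cv2.findContours(mask.astype(np.uint8),0,cv2.CHAIN_APPROX_NONE)[0],key=cv2.contourArea).reshape(-1,2)
    return plane(cam,c,z)
E
python3 - <<'E'
from h import *
np.set_printoptions(precision=4,suppress=True)
a=np.load('w1.npz'); p,d=a['p'],a['d']; cam={k:a[k] for k in'KDM'}
C=cloud(cam,d); hsv=cv2.cvtColor(p,cv2.COLOR_RGB2HSV)
roi=np.zeros((400,640),bool); roi[120:205,215:290]=1
br=roi&(hsv[...,1]>130)&(hsv[...,0]>12)&(hsv[...,0]<32)
P=C[br]; print('brass',br.sum(),'z pct',np.percentile(P[:,2],[5,50,95]))
top=br&(C[...,2]>0.02); T=C[top]; c,r=circ(T); print('top cloud circ',c,r,'z',np.median(T[:,2]))
# outer contour at top plane, excluding lug points
E=edge(cam,cv2.morphologyEx(top.astype(np.uint8),cv2.MORPH_CLOSE,np.ones((5,5))),0.028); 
c0,r0=circ(E); q=np.linalg.norm(E[:,:2]-c0,axis=1); E=E[abs(q-np.median(q))<.003]; print('outer edge',circ(E))
lug=br&(C[...,2]<0.017)&(C[...,2]>0.003)&(np.linalg.norm(C[...,:2]-c0,axis=2)>.034)
L=C[lug][:,:2]-c0; print('lug',len(L)); M=L.T@L; w,v=np.linalg.eigh(M); print('lug axis deg',np.degrees(np.arctan2(v[1,1],v[0,1])), 'mean each', L[L@v[:,1]>0].mean(0),L[L@v[:,1]<0].mean(0))
# stand
roi[:]=0; roi[120:225,325:430]=1
red=roi&(hsv[...,1]>150)&((hsv[...,0]<8)|(hsv[...,0]>172)); print('red',red.sum(),C[red].mean(0), C[red].min(0),C[red].max(0))
hd=roi&(C[...,2]>0.195)&~red; H=C[hd]; print('head',len(H),np.median(H,0),'z',np.median(H[:,2]))
n,_=0,0
E=plane(cam,np.argwhere(hd)[:,::-1],0.204)[:,:2]; rect=cv2.minAreaRect(np.float32(E*1000)); print('head rect mm',rect)
fl=roi&(C[...,2]>0.13)&(C[...,2]<0.148); print('flange',fl.sum(),circ(C[fl]) if fl.sum()>20 else '')
ft=roi&(C[...,2]>0.004)&(C[...,2]<0.03)&(hsv[...,2]<90); E=edge(cam,ft,np.median(C[ft][:,2])); print('foot z',np.median(C[ft][:,2]),circ(E))
E
```

```text
brass 1039 z pct [0.0071 0.0266 0.0289]
top cloud circ [ 0.4708 -0.2332] 0.031922375645508275 z 0.02742467390306158
outer edge (array([ 0.4758, -0.2464]), np.float64(0.030045749116856806))
lug 103
lug axis deg 150.47576645228966 mean each [-0.0343  0.0191] [ 0.0351 -0.0202]
red 146 [ 0.541  -0.0665  0.1984] [ 0.4237 -0.1226  0.1381] [ 0.5607 -0.056   0.5231]
head 681 [ 0.54   -0.082   0.2035] z 0.20349514970234756
head rect mm ((502.0309143066406, -94.41744232177734), (92.81183624267578, 90.71382904052734), 66.74810028076172)
flange 584 (array([ 0.5437, -0.0807]), np.float64(0.024198383113744202))
foot z 0.016501636622998417 (array([ 0.5372, -0.0823]), np.float64(0.052604112167466265))
```

```bash
python3 - <<'E'
from h import *
np.set_printoptions(precision=4,suppress=True)
a=np.load('w1.npz'); p,d=a['p'],a['d']; cam={k:a[k] for k in'KDM'}
C=cloud(cam,d); hsv=cv2.cvtColor(p,cv2.COLOR_RGB2HSV)
roi=np.zeros((400,640),bool); roi[150:225,365:435]=1
def big(m):
    n,l,s,_=cv2.connectedComponentsWithStats(m.astype(np.uint8)); return l==1+np.argmax(s[1:,4])
red=roi&(hsv[...,1]>150)&((hsv[...,0]<8)|(hsv[...,0]>172)); red=big(red)
hd=big(roi&(abs(C[...,2]-.204)<.006)&~red)
H=plane(cam,np.argwhere(hd)[:,::-1],.204)[:,:2]; r=cv2.minAreaRect(np.float32(H*1000)); print('head',hd.sum(),H.mean(0),r)
B=plane(cam,np.argwhere(red)[:,::-1],.19)[:,:2]; print('red',red.sum(),B.mean(0),'dir',np.degrees(np.arctan2(*(B.mean(0)-H.mean(0))[::-1])),'depth',np.median(C[red],0))
w,v=np.linalg.eigh(np.cov(H.T)); print('pca deg',np.degrees(np.arctan2(v[1],v[0])),w)
# px of corners
print(cv2.boxPoints(cv2.minAreaRect(np.argwhere(hd)[:,::-1].astype(np.float32))))
s=cv2.resize(p[150:230,360:440],(640,640),interpolation=cv2.INTER_CUBIC)
cv2.imwrite('pics/w1h.png',cv2.resize(s,(560,560))[:,:,::-1])
E
```

```text
head 602 [ 0.5414 -0.0814] ((541.4828491210938, -80.91960906982422), (22.855712890625, 26.20345687866211), 87.57395935058594)
red 142 [ 0.5446 -0.0648] dir 79.05316030152515 depth [ 0.541  -0.0662  0.2003]
pca deg [ -88.3632 -178.3632] [0.     0.0001]
[[388.9812 197.4339]
 [412.4906 190.717 ]
 [419.7359 216.0755]
 [396.2265 222.7924]]
```

View pics/w1h.png

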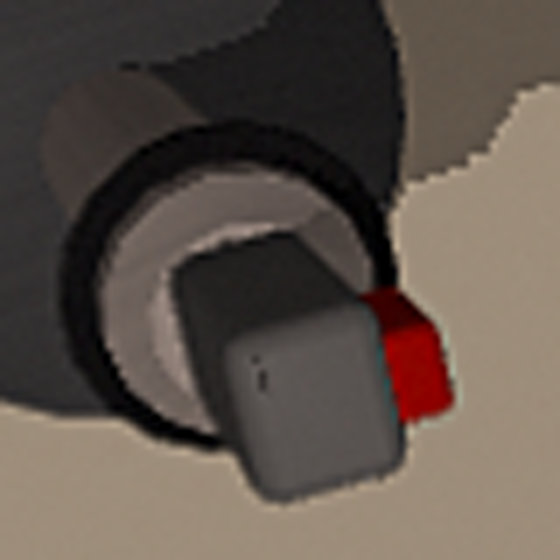

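The crop shows the grey head's top face with the red button on its right side. Stand +y comes out at about 88° in the world frame. I'll move above the ring, turn to its grip axis and look again.

Request:
jog_arm([
  [1,-3,-14,33,0],
  [1,-3,-14,33,0],
  [1,-3,-14,33,0],
  [1,-3,-14,33,0],
  [1,-3,-14,33,0],
  [1,-4,-15,33,0],
  [1,-4,-15,32,0],
  [1,0,0,0,5.2],
  [1,0,0,0,5.2],
  [1,0,0,0,0],
])

```text
time: 3.22
tool_pos: [0.4763, -0.2452, 0.1503]
tcp_rot: [-0.799, -3.036, -0.001]
wrist_force: [0.3, 0.6, 1.2]
width: 1.0
grip_force: 0.0
```

Request:
jog_arm([
  [1,0,0,0,0],
  [1,0,0,0,0],
])

```text
time: 3.38
tool_pos: [0.4772, -0.2462, 0.152]
tcp_rot: [0.792, 3.039, -0.0]
wrist_force: [-0.3, 0.6, 0.4]
width: 0.998
grip_force: 0.0
```

```bash
cat > ring.py <<'E'
from h import *
np.set_printoptions(precision=4,suppress=True)
import sys
zb=float(sys.argv[1])  # height of ring underside
p,d,cam,s=shot('wrist'); print(s['time'],s['tool_pos'],s['tcp_rot'],np.abs(s['joint_vel']).max()); cv2.imwrite(sys.argv[2],p[:,:,::-1])
np.savez(sys.argv[2][:-4]+'.npz',p=p,d=d,**cam)
C=cloud(cam,d); hsv=cv2.cvtColor(p,cv2.COLOR_RGB2HSV)
br=(hsv[...,1]>120)&(hsv[...,0]>12)&(hsv[...,0]<32)&(hsv[...,2]>50)&(np.linalg.norm(C[...,:2]-s['tool_pos'][:2],axis=2)<.075)
top=br&(abs(C[...,2]-zb-.028)<.006); t=cv2.morphologyEx(top.astype(np.uint8),cv2.MORPH_CLOSE,np.ones((5,5)))
E=edge(cam,t,zb+.028)
for i in range(4):
    c,r=circ(E); q=np.linalg.norm(E[:,:2]-c,axis=1); E=E[abs(q-r)<.004/(i+1)]
print('outer',c,r,len(E),'z',np.median(C[top][:,2]))
h=[x for x in cv2.findContours(t,cv2.RETR_CCOMP,cv2.CHAIN_APPROX_NONE)[0]]
h.sort(key=cv2.contourArea); 
if len(h)>1:
    H=plane(cam,h[-2].reshape(-1,2),zb+.028); print('bore',circ(H))
lug=br&(C[...,2]<zb+.017)&(C[...,2]>zb+.003)&(np.linalg.norm(C[...,:2]-c,axis=2)>.034)
L=C[lug][:,:2]-c; w,v=np.linalg.eigh(L.T@L); a=np.degrees(np.arctan2(v[1,1],v[0,1]))
u=v[:,1]; print('lug',len(L),a, L[L@u>0].mean(0),L[L@u<0].mean(0))
Rm=R.from_rotvec(s['tcp_rot']).as_matrix(); print('tool x deg',np.degrees(np.arctan2(Rm[1,0],Rm[0,0])),'shift tool mm',1000*Rm.T[:2,:2]@(c-s['tool_pos'][:2]),'tilt',Rm[:,2])
E
python3 ring.py 0 pics/w2.png
```

```text
3.3833 [ 0.4772 -0.2462  0.152 ] [ 0.7925  3.0387 -0.0003] 0.008660905489579354
outer [ 0.4754 -0.2471] 0.030113864994340957 220 z 0.027588244772667136
bore (array([ 0.4749, -0.2469]), np.float64(0.022542586743098388))
lug 332 150.44858040463808 [-0.0343  0.0195] [ 0.0357 -0.0202]
tool x deg 150.76612801063717 shift tool mm [ 1.0629 -1.665 ] tilt [ 0.0012 -0.0005 -1.    ]
```

View pics/w2.png

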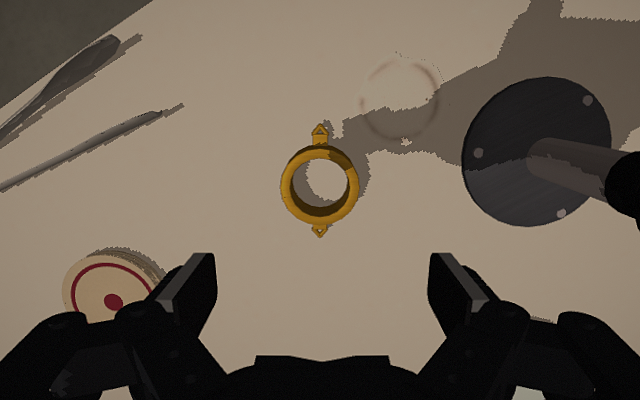

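The ring is centred at (320,187), with its lugs along image vertical, so the grip axis is aligned. Descending and closing.

Request:
jog_arm([
  [1,1,-1.7,30,0],
  [1,0,0,40,0],
  [1,0,0,35,0],
  [1,0,0,25,0],
  [1,0,0,12,0],
  [1,0,0,9,0],
  [1,0,0,0,0],
  [1,0,0,0,0],
])

```text
time: 4.1
tool_pos: [0.4757, -0.2486, 0.0014]
tcp_rot: [0.798, 3.037, -0.001]
wrist_force: [0.5, -0.2, -0.7]
width: 1.001
grip_force: 0.0
```

Request:
jog_arm([
  [0.2,0,0,0,0],
  [0.2,0,0,0,0],
  [0.2,0,0,0,0],
  [0.2,0,0,0,0],
  [0.2,0,0,0,0],
  [0.2,0,0,0,0],
], force=40)

```text
time: 4.6
tool_pos: [0.4764, -0.2492, 0.0029]
tcp_rot: [0.798, 3.035, -0.002]
wrist_force: [-0.6, 0.4, 7.6]
width: 0.719
grip_force: 42.5
```

The grip holds at 61 mm. Lifting, moving over the stand and turning to the stand's y.

Request:
jog_arm([
  [0.2,0,0,-5,0],
  [0.2,0,0,-15,0],
  [0.2,0,0,-35,0],
  [0.2,0,0,-40,0],
  [0.2,0,0,-40,0],
  [0.2,0,0,-40,0],
  [0.2,0,0,-40,0],
  [0.2,0,0,-40,0],
  [0.2,0,0,-35,0],
  [0.2,0,0,-10,0],
])

```text
time: 5.43
tool_pos: [0.4772, -0.2497, 0.3089]
tcp_rot: [0.796, 3.026, -0.005]
wrist_force: [1.8, -0.6, 0.5]
width: 0.72
grip_force: 44.1
```

Request:
jog_arm([
  [0.2,5,33,0,0],
  [0.2,5,36,0,0],
  [0.2,5,36,0,0],
  [0.2,5,36,0,0],
  [0.2,6,37,0,0],
  [0.2,0,0,0,-7],
  [0.2,0,0,0,-7],
  [0.2,0,0,0,-7],
  [0.2,0,0,0,-7],
  [0.2,0,0,0,0],
])

```text
time: 6.27
tool_pos: [0.5391, -0.0801, 0.2997]
tcp_rot: [-0.035, -3.141, -0.0]
wrist_force: [0.6, -0.2, -1.7]
width: 0.721
grip_force: 44.1
```

Request:
jog_arm([
  [0.2,0,0,0,0],
  [0.2,0,0,0,0],
])

```text
time: 6.43
tool_pos: [0.5393, -0.0805, 0.3]
tcp_rot: [-0.045, -3.141, -0.0]
wrist_force: [0.1, -0.3, -0.2]
width: 0.72
grip_force: 44.1
```

```bash
python3 - <<'E'
from h import *
p,d,cam,s=shot('wrist'); print(s['time'],s['tool_pos'],s['tcp_rot'],s['width'],s['grip_force']); cv2.imwrite('pics/w3.png',p[:,:,::-1]); np.savez('w3.npz',p=p,d=d,tp=s['tool_pos'],tr=s['tcp_rot'],**cam)
E
```

```text
6.4333 [ 0.53926989 -0.0804573   0.29999811] [-4.52055373e-02 -3.14078047e+00 -5.04765757e-05] 0.7196517444118823 44.14740443229675
```

View pics/w3.png

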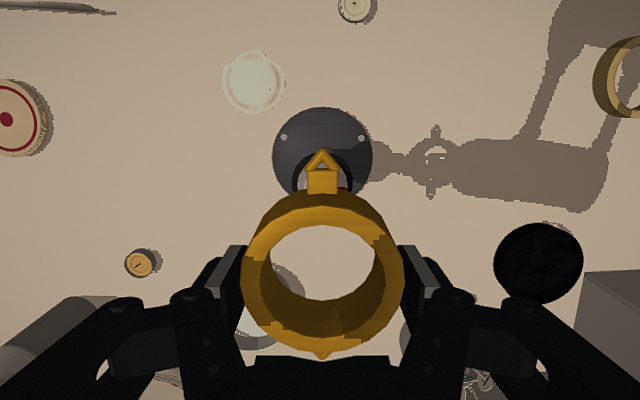

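The ring is held level between the fingers, its top rim centred at about (323,272). It hides the head, so I'll measure it in the hand, then move 70 mm away to look straight down on the stand.

Request:
jog_arm([
  [0.2,-35,0,0,0],
  [0.2,-35,0,0,0],
  [0.2,0,0,0,0],
  [0.2,0,0,0,0],
  [0.2,0,0,0,0],
])

```text
time: 6.9
tool_pos: [0.6091, -0.0823, 0.2997]
tcp_rot: [-0.042, -3.14, -0.0]
wrist_force: [-0.2, -0.3, -2.0]
width: 0.721
grip_force: 44.2
```

```bash
cat > m4.py <<'E'
from h import *
np.set_printoptions(precision=4,suppress=True)
p,d,cam,s=shot('wrist'); print(s['time'],s['tool_pos'],s['tcp_rot']); cv2.imwrite('pics/w4.png',p[:,:,::-1]); np.savez('w4.npz',p=p,d=d,**cam)
Rm=R.from_rotvec(s['tcp_rot']).as_matrix(); t=s['tool_pos']
C=cloud(cam,d); hsv=cv2.cvtColor(p,cv2.COLOR_RGB2HSV)
def big(m):
    n,l,st,_=cv2.connectedComponentsWithStats(m.astype(np.uint8)); return l==1+np.argmax(st[1:,4])
# ring in hand
br=(hsv[...,1]>120)&(hsv[...,0]>12)&(hsv[...,0]<32)&(d<.2)&(d>.05)
tool=(C-t)@Rm; z=tool[...,2][br]; zt=np.percentile(z,3); print('ring z in tool: top',zt)
near=br&(tool[...,2]<zt+.004); Q=tool[near]; 
A=np.c_[Q[:,:2],np.ones(len(Q))]; print('top face slope',np.linalg.lstsq(A,Q[:,2],rcond=None)[0])
hc=cv2.findContours(cv2.morphologyEx(br.astype(np.uint8),cv2.MORPH_CLOSE,np.ones((5,5))),cv2.RETR_CCOMP,cv2.CHAIN_APPROX_NONE)
q=tool[near][:,:2]; c,r=circ(q); print('top face mean fit',c,r)
rho=np.linalg.norm(q-c,axis=1); ang=np.arctan2(*(q-c).T[::-1])
for nm,f in(('inner',min),('outer',max)):
    e=np.array([q[k][rho[k].argmin() if f is min else rho[k].argmax()] for k in [np.flatnonzero(abs(ang-a)<.06) for a in np.arange(-3,3.1,.12)] if len(k)>3]); print(nm,circ(e))
# stand
roi=(np.linalg.norm(C[...,:2]-[.5415,-.081],axis=2)<.07)&(d>.2)
red=big(roi&(hsv[...,1]>150)&((hsv[...,0]<8)|(hsv[...,0]>172))&(C[...,2]>.15))
hd=big(roi&(C[...,2]>.2)&(C[...,2]<.21)&~red)
H=plane(cam,np.argwhere(hd)[:,::-1],.204)[:,:2]; print('head',hd.sum(),H.mean(0),cv2.minAreaRect(np.float32(H*1000)),'z',np.median(C[hd][:,2]))
B=plane(cam,np.argwhere(red)[:,::-1],.201)[:,:2]; print('red',red.sum(),B.mean(0),'dir',np.degrees(np.arctan2(*(B.mean(0)-H.mean(0))[::-1])))
fl=roi&(C[...,2]>.134)&(C[...,2]<.146); E=edge(cam,fl,.14)
for i in range(4):
    c,r=circ(E); q=np.linalg.norm(E[:,:2]-c,axis=1); E=E[abs(q-r)<.004/(i+1)]
print('flange',fl.sum(),np.median(C[fl][:,2]),c,r,len(E))
ft=roi&(C[...,2]>.005)&(C[...,2]<.03); E=edge(cam,ft,np.median(C[ft][:,2])); print('foot',circ(E))
E
python3 m4.py
```

```text
6.9 [ 0.6091 -0.0823  0.2997] [-0.0419 -3.1396 -0.0003]
ring z in tool: top -0.025694478961885824
top face slope [-0.0094 -0.0119 -0.0247]
top face mean fit [0.0023 0.0001] 0.026790566002664783
inner (array([ 0.0005, -0.0002]), np.float64(0.021145228139444576))
outer (array([0.0029, 0.0017]), np.float64(0.03356679297714386))
head 1289 [ 0.5427 -0.0809] ((542.9464111328125, -80.85559844970703), (21.468944549560547, 25.078039169311523), 88.4713134765625) z 0.20325673736219133
red 253 [ 0.5435 -0.0664] dir 86.78411090446242
flange 1088 0.13968108701310872 [ 0.5432 -0.0809] 0.02628826153145134 185
foot (array([ 0.543 , -0.0806]), np.float64(0.06006738175426363))
```

View pics/w4.png

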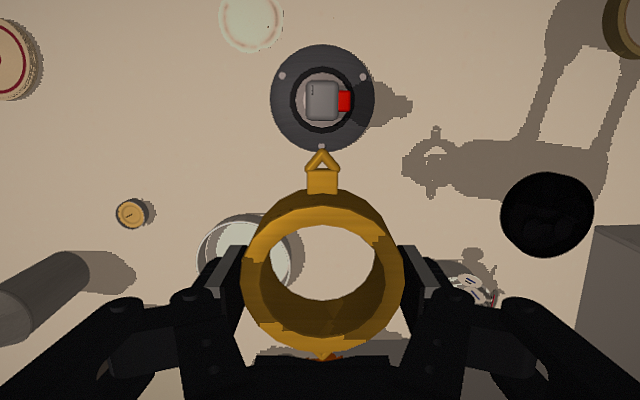

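From above, the head is at (322,100) with the button to the right. The stand axis is at (0.543, -0.081) with y at 88.5°, and the tool already matches that angle. Moving over it and lowering to just above the taper.

Request:
jog_arm([
  [0.2,32,0,0,0],
  [0.2,32.6,0,0,0],
  [0.2,0,0,0,0],
  [0.2,0,0,20,0],
  [0.2,0,0,25,0],
  [0.2,0,0,25,0],
  [0.2,0,0,25,0],
  [0.2,0,0,20,0],
  [0.2,0,0,15,0],
  [0.2,0,0,5,0],
])

```text
time: 7.78
tool_pos: [0.5425, -0.0802, 0.1629]
tcp_rot: [-0.041, -3.137, -0.001]
wrist_force: [-0.8, -0.0, -1.9]
width: 0.719
grip_force: 44.1
```

Request:
jog_arm([
  [0.2,0,0,0,0],
  [0.2,0,0,0,0],
])

```text
time: 7.95
tool_pos: [0.5452, -0.0807, 0.1663]
tcp_rot: [0.041, 3.14, -0.0]
wrist_force: [0.6, -1.0, -1.3]
width: 0.716
grip_force: 44.2
```

```bash
python3 - <<'E'
from h import *
p,d,cam,s=shot('wrist'); print(s['time'],s['tool_pos'],s['tcp_rot'],s['wrist_force']); cv2.imwrite('pics/w5.png',p[:,:,::-1])
a,b=s['tool_pos'],R.from_rotvec(s['tcp_rot']).as_matrix()
E
```

```text
7.95 [ 0.54520614 -0.08067886  0.16634939] [ 4.07524967e-02  3.13998237e+00 -4.20095182e-04] [ 0.62280281 -0.97587944 -1.34408979]
```

View pics/w5.png

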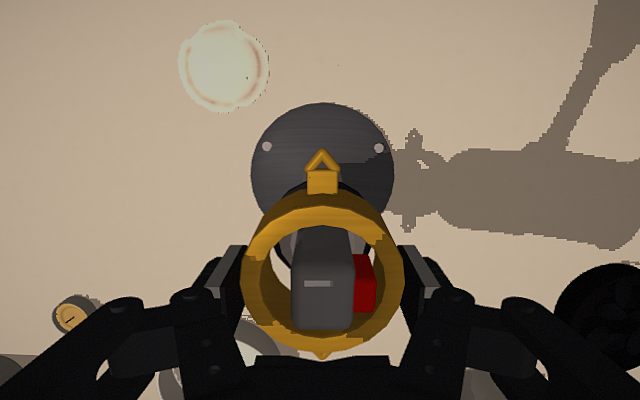

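The head stands inside the bore at (323,285) with no contact force. Lowering gently.

Request:
jog_arm([
  [0.2,0,0,4,0],
  [0.2,0,0,4,0],
  [0.2,0,0,4,0],
  [0.2,0,0,4,0],
  [0.2,0,0,2,0],
  [0.2,0,0,0,0],
  [0.2,0,0,0,0],
])

```text
time: 8.58
tool_pos: [0.5448, -0.0805, 0.1469]
tcp_rot: [-0.04, -3.141, -0.0]
wrist_force: [-0.1, -0.7, -1.2]
width: 0.718
grip_force: 44.2
```

Request:
jog_arm([
  [0.2,0,0,1.5,0],
  [0.2,0,0,1.5,0],
  [0.2,0,0,1.5,0],
  [0.2,0,0,0,0],
  [0.2,0,0,0,0],
])

```text
time: 9.0
tool_pos: [0.5451, -0.0806, 0.143]
tcp_rot: [0.04, 3.141, -0.0]
wrist_force: [-0.1, 0.3, 0.7]
width: 0.718
grip_force: 44.3
```

Request:
jog_arm([
  [0.2,0,0,1,0],
  [0.2,0,0,0,0],
  [0.2,0,0,0,0],
  [0.2,0,0,0,0],
])

```text
time: 9.33
tool_pos: [0.5452, -0.0806, 0.1429]
tcp_rot: [0.04, 3.141, -0.0]
wrist_force: [-3.2, 0.8, 5.1]
width: 0.715
grip_force: 44.7
```

It is seated: the TCP stopped at z = 0.143, pushing up about 5 N. Opening.

Request:
jog_arm([
  [0.35,0,0,0,0],
  [0.6,0,0,0,0],
  [1,0,0,0,0],
  [1,0,0,0,0],
  [1,0,0,0,0],
  [1,0,0,0,0],
  [1,0,0,0,0],
])

```text
time: 9.92
tool_pos: [0.5449, -0.0806, 0.1416]
tcp_rot: [-0.04, -3.141, -0.0]
wrist_force: [0.6, 0.4, 0.1]
width: 0.995
grip_force: 0.0
```

```bash
python3 - <<'E'
from h import *
np.set_printoptions(precision=4,suppress=True)
p,d,cam,s=shot('wrist'); print(s['time'],s['tool_pos'],s['tcp_rot'],s['wrist_force'],s['width'])
cv2.imwrite('pics/w6.png',p[:,:,::-1])
C=cloud(cam,d); hsv=cv2.cvtColor(p,cv2.COLOR_RGB2HSV)
br=(hsv[...,1]>120)&(hsv[...,0]>12)&(hsv[...,0]<32)&(d<.2)&(d>.05)
Q=C[br]; zt=np.percentile(Q[:,2],97); q=Q[Q[:,2]>zt-.004]; print('ring top z',zt,'circ',circ(q),'slope',np.linalg.lstsq(np.c_[q[:,:2]-q[:,:2].mean(0),np.ones(len(q))],q[:,2],rcond=None)[0])
E
```

```text
9.9167 [ 0.5449 -0.0806  0.1416] [-0.0403 -3.1411 -0.0001] [0.6372 0.4417 0.1012] 0.9954371217745005
ring top z 0.16874098985882263 circ (array([ 0.5429, -0.0808]), np.float64(0.027009172317654238)) slope [0.006  0.004  0.1678]
```

View pics/w6.png

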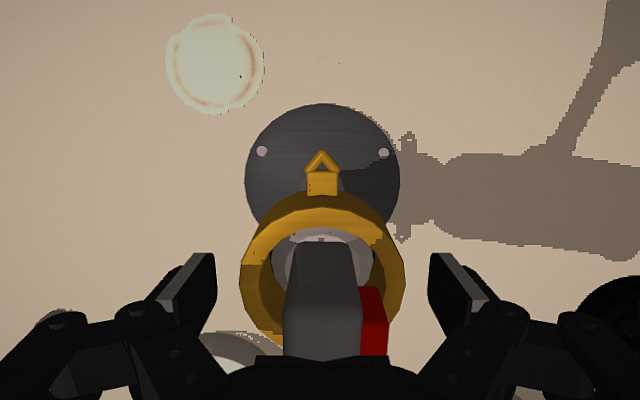

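The ring sits flat, its top at 0.168 and centred at (0.543, -0.081), and both fingers are clear. Rising to the head grip and squeezing.

Request:
jog_arm([
  [1,1.9,0,-5,0],
  [1,0,0,-12,0],
  [1,0,0,-12,0],
  [1,0,0,-4.5,0],
  [1,0,0,0,0],
  [1,0,0,0,0],
  [1,0,0,0,0],
])

```text
time: 10.55
tool_pos: [0.543, -0.0805, 0.1753]
tcp_rot: [0.04, 3.141, -0.0]
wrist_force: [0.2, -0.4, -0.6]
width: 1.001
grip_force: 0.0
```

Request:
jog_arm([
  [-1,0,0,0,0],
  [-1,0,0,0,0],
  [-1,0,0,0,0],
  [-1,0,0,0,0],
  [-1,0,0,0,0],
  [-1,0,0,0,0],
  [-1,0,0,0,0],
  [-1,0,0,0,0],
  [-1,0,0,0,0],
  [-1,0,0,0,0],
], force=60)

```text
time: 11.38
tool_pos: [0.543, -0.0805, 0.1757]
tcp_rot: [-0.041, -3.141, -0.001]
wrist_force: [-2.9, 0.8, 5.0]
width: 0.245
grip_force: 60.5
```

Request:
jog_arm([
  [-1,0,0,-2,0],
  [-1,0,0,-3,0],
  [-1,0,0,-3,0],
  [-1,0,0,0,0],
  [-1,0,0,0,0],
])

```text
time: 11.8
tool_pos: [0.543, -0.0804, 0.1831]
tcp_rot: [-0.04, -3.141, -0.0]
wrist_force: [1.2, 0.6, -3.3]
width: 0.249
grip_force: 59.6
```

```bash
cat > m7.py <<'E'
from h import *
np.set_printoptions(precision=4,suppress=True)
p,d,cam,s=shot('wrist'); print(s['time'],s['tool_pos'],s['wrist_force'],s['width'],s['grip_force'])
C=cloud(cam,d); hsv=cv2.cvtColor(p,cv2.COLOR_RGB2HSV)
br=(hsv[...,1]>120)&(hsv[...,0]>12)&(hsv[...,0]<32)&(d<.25)&(d>.05)
Q=C[br]; zt=np.percentile(Q[:,2],97); print('ring top z',zt,br.sum(),'rel tcp',zt-s['tool_pos'][2])
E
python3 m7.py
```

```text
11.8 [ 0.543  -0.0804  0.1831] [ 1.2259  0.5988 -3.318 ] 0.24913194549248116 59.58100140094757
ring top z 0.17625040863344282 5190 rel tcp -0.00682120816627152
```

The pole and ring rise together, and the wrist carries their 3.3 N weight. Pulling on to the second stop.

Request:
jog_arm([
  [-1,0,0,-6,0],
  [-1,0,0,-10,0],
  [-1,0,0,-12,0],
  [-1,0,0,-12,0],
  [-1,0,0,-12,0],
  [-1,0,0,-12,0],
  [-1,0,0,-12,0],
  [-1,0,0,-8,0],
  [-1,0,0,-4,0],
  [-1,0,0,-2,0],
])

```text
time: 12.68
tool_pos: [0.543, -0.0804, 0.2743]
tcp_rot: [0.04, 3.141, -0.0]
wrist_force: [1.0, 0.7, -4.2]
width: 0.248
grip_force: 59.5
```

Request:
jog_arm([
  [-1,0,0,-1,0],
  [-1,0,0,-1,0],
  [-1,0,0,0,0],
  [-1,0,0,0,0],
])

```text
time: 13.02
tool_pos: [0.543, -0.0805, 0.2749]
tcp_rot: [-0.04, -3.141, -0.0]
wrist_force: [1.0, 1.0, -3.2]
width: 0.244
grip_force: 59.6
```

Request:
jog_arm([
  [-1,0,0,-1,0],
  [-1,0,0,0,0],
  [-1,0,0,0,0],
  [-1,0,0,0,0],
  [-1,0,0,0,0],
])

```text
time: 13.43
tool_pos: [0.543, -0.0805, 0.2757]
tcp_rot: [-0.04, -3.141, -0.0]
wrist_force: [2.1, -0.6, -6.1]
width: 0.248
grip_force: 60.7
```

```bash
python3 m7.py; python3 - <<'E'
from h import *
np.set_printoptions(precision=4,suppress=True)
p,d,cam,s=shot('scene'); cv2.imwrite('pics/s8.png',cv2.resize(p[140:260,250:410],(640,480),interpolation=cv2.INTER_CUBIC)[:,:,::-1])
p,d,cam,s=shot('wrist'); C=cloud(cam,d); hsv=cv2.cvtColor(p,cv2.COLOR_RGB2HSV)
br=(hsv[...,1]>120)&(hsv[...,0]>12)&(hsv[...,0]<32)&(d<.25)&(d>.05); Q=C[br]; q=Q[Q[:,2]>np.percentile(Q[:,2],97)-.004]
print(circ(q),np.linalg.lstsq(np.c_[q[:,:2]-q[:,:2].mean(0),np.ones(len(q))],q[:,2],rcond=None)[0])
E
```

```text
13.4333 [ 0.543  -0.0805  0.2757] [ 2.0874 -0.5993 -6.1098] 0.24765179394635542 60.65815955400467
ring top z 0.26888618691069327 5188 rel tcp -0.006855572929350573
(array([ 0.5426, -0.0808]), np.float64(0.026604275859194896)) [0.0903 0.0011 0.2686]
```

View pics/s8.png

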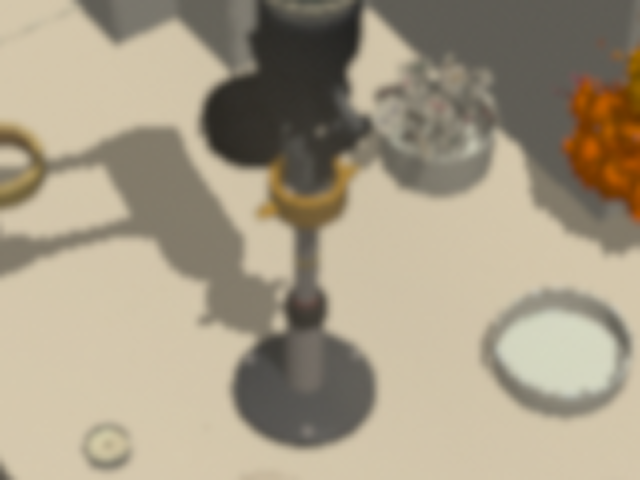

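The scene crop shows the ring on the raised pole at (310,195), the yellow band at (305,262) and a trace of the red band at (308,300). The ring top has risen 100 mm and the stop can be felt. The fitted slope of 0.09 looks too high, so I'll check the ring's level properly.

```bash
python3 - <<'E'
from h import *
np.set_printoptions(precision=4,suppress=True)
p,d,cam,s=shot('wrist'); C=cloud(cam,d); hsv=cv2.cvtColor(p,cv2.COLOR_RGB2HSV)
br=(hsv[...,1]>120)&(hsv[...,0]>12)&(hsv[...,0]<32)&(d<.25)&(d>.05); Q=C[br]
rel=Q[:,:2]-[.543,-.0808]; rho=np.linalg.norm(rel,axis=1); a=np.degrees(np.arctan2(rel[:,1],rel[:,0]))
m=(rho>.0245)&(rho<.0295)
for lo in range(-180,180,20):
    k=m&(a>=lo)&(a<lo+20); 
    if k.sum()>8: print(lo,k.sum(),np.percentile(Q[k,2],[25,50,90]))
k=m&(Q[:,2]>np.median(Q[m,2])-.003); A=np.c_[rel[k],np.ones(k.sum())]
for i in range(4):
    f=np.linalg.lstsq(A,Q[k,2],rcond=None)[0]; 
    r=abs(np.c_[rel,np.ones(len(rel))]@f-Q[:,2]); k=m&(r<.002); A=np.c_[rel[k],np.ones(k.sum())]
print('plane',f,k.sum())
E
```

```text
-180 255 [0.2673 0.2678 0.2686]
-160 242 [0.2673 0.2677 0.2685]
-140 230 [0.2675 0.2678 0.2685]
-120 219 [0.2674 0.2678 0.2685]
-100 141 [0.2674 0.2678 0.2686]
80 161 [0.2674 0.2678 0.2684]
100 222 [0.2675 0.2678 0.2686]
120 233 [0.2674 0.2678 0.2686]
140 247 [0.2672 0.2677 0.2685]
160 268 [0.2671 0.2675 0.2683]
plane [ 0.0066 -0.0006  0.2679] 2180
```

The ring is level to 0.007 rad, its top at 0.268, which puts the flange at 0.240. Handing in.

```bash
python3 -c "
from workcell import bot
print(bot.finish_job())"
```

```text
the job is handed in; nothing more can be done
None
```

The job is handed in: the ring lies flat on the flange and is let go, and the pole is held at its second stop (ring top up 100 mm) by the squeezed head; the hand-in returned no verdict.

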